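# Lay out the restored lamp fittings on their pads

## Robot

A 6-joint arm with a two-finger parallel gripper is mounted at the origin on the work surface. World frame = base frame: x ahead of the robot, y to its left, z up, the work surface at z = 0. Lengths are in mm, angles in rad, forces in N, time in s.
With the tool pointing down it reaches from about 350 to 975 mm from the base axis. Payload 7.1 kg.
Tool frame: the origin (TCP) lies midway between the tips of the shut fingers; the grasp point (between the pads) lies 19 mm behind it (ctrl.tcp_to_grasp is the distance from the TCP to the grasp point, in mm); z points along the fingers, y is the line along which they close (so a half turn about z gives the same grasp; the last joint's range is limited). The gripper opens to 88 mm and grips with 3 to 60 N. Pads are 20 mm wide; open, the fingers measure 115 mm over their backs; the gripper's body (75 mm by 178 mm) begins 61 mm behind the grasp point.
Start: joints at [1.293, 0.423, 1.63, -0, 1.089, -0.019], TCP at [159.919, 604.178, 222.675] pointing down, gripper open.
Joint ranges: [-3, 3], [-0.9, 2.11], [0.09, 2.58], [-1.31, 4.45], [0.11, 2.69], [-2.54, 2.54]. Speed limits (rad/s): [2.39, 2.39, 3.01, 3.14, 3.14, 3.14].

## Interface

Orientations are given as a rotation vector (axis times angle).
In Python, from workcell import get_obs, cams, ticket, boxes_of, ctrl gives the robot as it stands.
- The arm moves only by the shell command python3 -m creep 'ROWS' [OPENING]. ROWS is JSON, one flat list of numbers, 4 for each row, row after row: the shift along the world's x, y, z in m, then the turn about the world's z in rad. In form: [tx, ty, tz, spin, tx, ty, tz, spin, ...]. A call has 1 to 10 rows; each row is the pose to reach, as a shift and turn from the pose commanded when the call began; what a row does not reach only later rows make up. A row lasts 1/12 s, in which the tool goes at most 41.7 mm and 7.16 degrees, less where a joint would pass 70% of its speed; a pose out of reach is approached as far as the arm can. A call with a gripper value outside its range is refused whole. OPENING is the opening, from 0 (shut) to 1 (fully open), set as the call begins (- or left out, the last holds). The fingers move at their own pace and stop on an object; the grip force is fixed at half the most. Time passes only in rows, so rows that repeat a pose let the fingers close. It gives the time, the measured TCP pose, the force, the opening and the grip force at its end, in the units of the state.
- get_obs(): the state, without advancing time (a new reading comes with each control period).
- cams.get_image(name): name is "scene" or "top" or "wrist"; returns (picture, depth): 420x560x3 uint8, red, green, blue; 420x560 float32, mm along the optical axis (not along the pixel's ray), 0 where there is no reading.
- cams.get_calibration(name): a dict with "mtx" (3x3 intrinsics, pixels), "R" (3x3) and "t" (3): a world point X has camera coordinates R X + t; the wrist camera has in their place "mount" (4x4, takes a point from camera to tool coordinates, whose origin is the TCP and whose axes are the flange's). Camera axes: x right, y down, z forward; pixel columns grow to the right and rows downward; lengths in mm; the calibration is good to about 2 mm. A picture is of the moment at which its call begins: read the wrist's pose just before it. get_calibration takes no time and is no camera call.
- ticket.close_job(): hands the job in; it is judged then, once.
Trained networks look in the newest picture that a camera, given by its name, has taken for a name from the list of things; names that differ only in an ending like _2 or _b are one class to them, and where a whole thing is asked for, a point or a joint stands for the part that bears it (a point fixed in the world has none). Each returns a list of dicts, best first, with "score" (0 to 1); they miss things now and then, are a little off and sometimes report something else, mostly with a low value. They report only what shows in the picture. A call takes as long as a camera call. They do not tell look-alikes from the thing itself.
- boxes_of(camera, target): "centre" ([column, row] in pixels, amid what is visible of it).
The state is a dict: "t": time; "qpos": joint angles; "qvel": joint speeds; "joint_torque": joint torques, N m; "ee_pos": TCP position; "orientation": TCP orientation; "ft_force": force on the tool from outside, world axes, zero at the start; "moment": the same for the moment, N m; "width": finger opening in mm; "grasp_force": force on a finger pad.
Only numpy, scipy, OpenCV 4.12 (cv2) and the standard library are available. Lean on these libraries where they do the work, as an engineer would, in place of code of your own. Each camera call takes 0.05 s, during which the arm holds its last target. There are 200 camera calls.

## Task

Lay out the four restored lamp fittings for assembly: stand each one upright inside the painted silhouette of its own shape and colour on the blue felt pads - the brass finial on the yellow disc, the black foot on the black square, the copper coupling on the copper hexagon and the white connector block on the white oblong. Line the foot and the connector block up with the sides of their silhouettes; let go of everything, and leave the roll of tape and the tin where they are.

Things in the scene. Friction and masses are not known exactly. Their poses are not given: they have to be found in the camera images.
- finial_center (a point): Brass lamp finial, round: a plain upright cylinder 40 mm in diameter and 36 mm tall (the part to grip), then a thin neck and a small 26 mm knob on top, 62 mm tall in all, 0.18 to 0.35 kg. Stands on the bench at the start at any heading; the point is its centre, 31 mm above its underside; z is its upright axis.
- foot_center (a point): Black square lamp foot: a 48 x 48 mm block 34 mm tall with a 34 x 34 mm dark steel step on top, 42 mm tall in all, 0.21 to 0.42 kg. Stands on the bench at the start at any heading; the point is its centre, 21 mm above its underside; x and y are square to its sides, z is up.
- coupling_center (a point): Copper hexagonal coupling, 44 mm across the flats (51 mm across the corners) and 40 mm tall, 0.18 to 0.35 kg, with a dark round recess painted on top. Stands on the bench at the start at any heading; the point is its centre, 20 mm above its underside; x is square to one pair of flats (the others follow every 60 degrees), z is up.
- connector_center (a point): White porcelain connector block, 72 mm long (along x), 32 mm wide (along y), 36 mm tall, with six brass screw heads on top, 0.13 to 0.25 kg. Stands on the bench at the start at any heading; the point is its centre, 18 mm above its underside; z is up.
- pad_round_top (a point): Fixed blue felt pad, 100 x 100 mm and 5 mm thick, lying on the bench, with a flat painted yellow disc 56 mm in diameter: the place of the finial. The point is the centre of the pad's top face, 5 mm above the bench, and of the silhouette; x and y run along the pad's edges, z up.
- pad_square_top (a point): Fixed blue felt pad, 100 x 100 mm and 5 mm thick, lying on the bench, with a flat painted black square of 64 mm side, parallel to the pad's edges: the place of the foot. The point is the centre of the pad's top face, 5 mm above the bench, and of the silhouette; x and y run along the pad's edges, z up.
- pad_hex_top (a point): Fixed blue felt pad, 100 x 100 mm and 5 mm thick, lying on the bench, with a flat painted copper-coloured hexagon 60 mm across the flats: the place of the coupling. The point is the centre of the pad's top face, 5 mm above the bench, and of the silhouette; x and y run along the pad's edges, z up.
- pad_oblong_top (a point): Fixed blue felt pad, 100 x 100 mm and 5 mm thick, lying on the bench, with a flat painted white oblong, 88 mm long along x and 48 mm wide along y: the place of the connector block. The point is the centre of the pad's top face, 5 mm above the bench, and of the silhouette; x and y run along the pad's edges, z up.
- tape_center (a point): Bystander: a loose green roll of tape lying flat, 76 mm in diameter with a 52 mm hole, 24 mm tall; the point is its centre, 12 mm above its underside.
- tin_center (a point): Bystander: a loose round tin with a red lid, 62 mm in diameter and 36 mm tall; the point is its centre, 18 mm above its underside.
Things that resemble listed ones, but are neither listed nor needed, are in the scene too. Leave any green or purple look-alike of the part that bears foot_center alone.

How it is judged:
By the outcome, as a careful person would: the job done as asked, in the order asked, and still so for the second after the job is handed in, with the robot touching nothing.
It also fails if it takes over 112 s, if anything falls off the work surface, if the arm or the gripper's body presses on something with over 40 N, if the wrist force passes 120 N, or if a joint passes its speed limit or range.

## Working session

There is one attempt and no reset: what is moved stays moved. The work goes in short steps, Python scripts to look and compute and a shell command to move; the robot and the scene stay as the last step left them, time stands still between calls to the robot, and variables do not carry over. Pictures are saved under pics/ and viewed, at most 15 in all, crops included, and the job is handed in when it is done.

```bash
mkdir -p pics; ls
python3 - <<'E'
from workcell import get_obs, cams, ticket, boxes_of, ctrl
import cv2,numpy as np
for n in ("top","scene"):
    p,d=cams.get_image(n); cv2.imwrite(f"pics/{n}0.png",p[:,:,::-1]); np.save(f"pics/{n}0.npy",d)
    c=cams.get_calibration(n); print(n,c["mtx"].tolist(),np.round(c["R"],3).tolist(),c["t"])
print(cams.get_calibration("wrist")); o=get_obs(); print(o)
E
```

```text
pics
top [[474.6798341602428, 0.0, 280.93433211562797], [0.0, 474.6798341602428, 210.49318588054334], [0.0, 0.0, 1.0]] [[-0.028, -0.999, 0.022], [-0.998, 0.027, -0.05], [0.05, -0.023, -0.999]] [  -2.4251008   535.1861478  1346.15505473]
scene [[430.7536460434574, 0.0, 279.1392889611356], [0.0, 430.7536460434574, 211.9128460931987], [0.0, 0.0, 1.0]] [[-0.805, 0.592, 0.019], [0.436, 0.615, -0.657], [-0.401, -0.521, -0.754]] [ 442.86181575 -204.22521048 1282.78549007]
{'mtx': array([[366.16481106,   0.        , 274.90277026],
       [  0.        , 366.16481106, 205.48274558],
       [  0.        ,   0.        ,   1.        ]]), 'mount': array([[ 5.32585354e-04, -9.59637526e-01, -2.81239284e-01,
         7.83426612e+01],
       [ 9.99999774e-01,  3.95663374e-04,  5.43636045e-04,
         3.70035726e-01],
       [-4.10417466e-04, -2.81239510e-01,  9.59637520e-01,
        -1.63142406e+02],
       [ 0.00000000e+00,  0.00000000e+00,  0.00000000e+00,
         1.00000000e+00]])}
{'t': 0.1, 'qpos': array([ 1.29300854e+00,  4.23795073e-01,  1.63062537e+00, -2.33167809e-05,
        1.08864414e+00, -1.90055044e-02]), 'qvel': array([-0.00111679, -0.002922  , -0.00103021, -0.00068408, -0.00149151,
       -0.00059954]), 'joint_torque': array([ 2.54634388e-04, -5.45613635e+01, -2.74320692e+01,  6.45731762e-02,
        1.87641126e-02, -4.20210529e-05]), 'ee_pos': array([159.77894669, 603.68300815, 221.95568103]), 'orientation': array([-4.05318529e-01, -3.11513676e+00,  2.29134012e-03]), 'ft_force': array([-0.15431699, -0.04184015,  0.61972513]), 'moment': array([-0.02454724,  0.07037745, -0.02565797]), 'grasp_force': 0.0, 'width': 87.84169782884894}
```

View pics/top0.png

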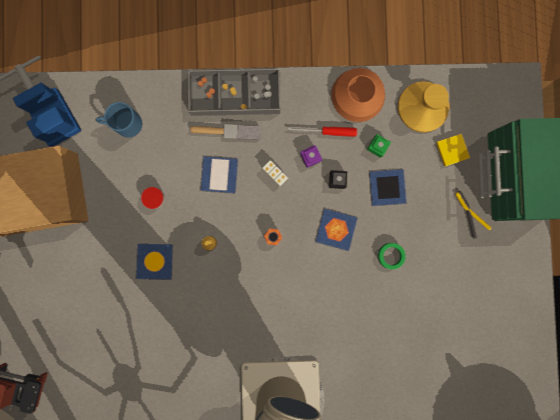

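View pics/scene0.png

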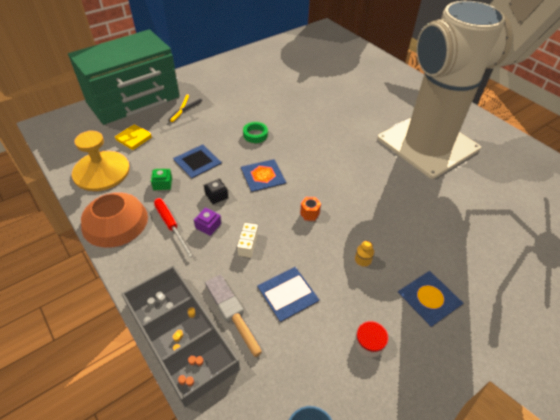

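The top view shows the finial at (208,243), foot (338,179), coupling (273,236) and connector (275,173). The pads are round (154,262), square (388,187), hex (336,230) and oblong (219,174). The tin is at (152,198) and the tape at (392,256); the purple (311,156) and green (378,146) look-alikes are to be left alone.

```bash
cat > h.py <<'E'
from workcell import get_obs, cams, ticket, boxes_of, ctrl
import cv2,numpy as np
from scipy.spatial.transform import Rotation as Ro
def pose(o): return Ro.from_rotvec(o["orientation"]).as_matrix(),np.array(o["ee_pos"])
def camRT(n,o=None):
    """camera->world rotation and camera centre"""
    c=cams.get_calibration(n)
    if n=="wrist":
        R,p=pose(o or get_obs()); m=c["mount"]; return c["mtx"],R@m[:3,:3],R@m[:3,3]+p
    return c["mtx"],c["R"].T,-c["R"].T@c["t"]
def px2w(px,z,cam):
    K,R,C=cam; px=np.atleast_2d(np.array(px,float))
    d=(R@np.linalg.inv(K)@np.c_[px,np.ones(len(px))].T).T
    return C+d*((z-C[2])/d[:,2])[:,None]
def w2px(X,cam):
    K,R,C=cam; q=K@(R.T@(np.array(X,float)-C)); return q[:2]/q[2]
def grab(n,name):
    o=get_obs(); p,d=cams.get_image(n); cv2.imwrite(f"pics/{name}.png",p[:,:,::-1]); return p,d,camRT(n,o)
def cloud(d,cam):
    K,R,C=cam; v,u=np.mgrid[:d.shape[0],:d.shape[1]]
    q=np.stack([(u-K[0,2])/K[0,0]*d,(v-K[1,2])/K[1,1]*d,d],-1); P=q@R.T+C; P[d==0]=np.nan; return P
def rect(pts):
    """min-area rectangle of xy points: centre, long, short, heading of long side deg"""
    (c,(w,h),a)=cv2.minAreaRect(np.float32(pts)); 
    if w<h: w,h,a=h,w,a+90
    return np.round([*c,w,h,(a+90)%180-90],1)
E
python3 - <<'E'
from h import *
o=get_obs(); print(np.round(pose(o)[0],3).tolist())
p,d,cam=grab("top","top1")
hsv=cv2.cvtColor(p,cv2.COLOR_RGB2HSV); P=cloud(d,cam)
print("bench z",np.nanmedian(P[200:300,250:330,2]))
H,W=d.shape; v,u=np.mgrid[:H,:W]
for n,c in dict(pad_round=(154,262),pad_square=(388,187),pad_hex=(336,230),pad_oblong=(219,174)).items():
    m=(abs(u-c[0])<28)&(abs(v-c[1])<28)&(hsv[...,0]>100)&(hsv[...,0]<125)&(hsv[...,1]>110)
    X=px2w(np.argwhere(m)[:,::-1],5,cam)
    print(n,rect(X[:,:2]))
for n,c,h in (("finial",(208,243),62),("foot",(338,179),42),("coupling",(273,236),40),("connector",(275,173),36),("tape",(392,256),24),("tin",(152,198),36)):
    m=(abs(u-c[0])<20)&(abs(v-c[1])<20)&(abs(P[...,2]-h)<8)
    q=P[m]; print(n,len(q),rect(q[:,:2]) if len(q)>3 else "", np.round(np.median(q,0),1) if len(q) else "")
    b=boxes_of("top",n+"_center")[:2]; print([(np.round(x["centre"],1).tolist(),round(x["score"],2),px2w(x["centre"],h,cam)[0].round()) for x in b])
E
```

```text
[[-0.967, 0.256, -0.0], [0.256, 0.967, -0.001], [0.0, -0.001, -1.0]]
bench z 0.4798666020388964
pad_round [401.1 348.3  91.2  90.9  88.4]
pad_square [0. 0. 0. 0. 0.]
pad_hex [ 477.4 -176.2   76.1   73.8  -82.2]
pad_oblong [648.5 158.1  69.9  42.7 -83.3]
finial 64 [448.6 189.8  22.3  22.1  -3.7] [448.8 189.7  59.5]
[([206.3, 242.9], 0.51, array([449., 191.,  62.]))]
foot 212 [ 620.1 -180.7   47.9   46.1   -3.6] [ 620.1 -180.6   40.8]
[([311.3, 156.8], 0.73, array([ 683., -107.,   42.])), ([378.1, 146.4], 0.64, array([ 708., -297.,   42.]))]
coupling 213 [461.3   9.1  47.5  42.   88.6] [460.7  10.1  40.3]
[([269.8, 234.1], 0.49, array([468.,  16.,  40.]))]
connector 287 [641.5  -0.7  72.3  31.4  43.5] [ 6.409e+02 -3.000e-01  3.630e+01]
[([271.3, 172.2], 0.65, array([643.,   7.,  36.]))]
tape 320 [ 396.3 -327.2   74.1   73.8   -2. ] [ 397.2 -327.1   24. ]
[([271.9, 234.5], 0.68, array([467.,  10.,  24.])), ([400.4, 255.9], 0.57, array([ 396., -353.,   24.]))]
tin 381 [580.2 345.8  60.   59.5 -88.2] [580.8 345.6  35.6]
[([152.9, 200.8], 0.85, array([571., 341.,  36.])), ([271.7, 173.0], 0.62, array([641.,   6.,  36.]))]
```

```bash
cat >> h.py <<'E'
def padfit(p,cam,c,r,z=5):
    """blue pad near pixel c -> rect in world at z"""
    f=p.astype(int); m=((f[...,2]>1.35*f[...,0])&(f[...,2]>1.1*f[...,1])&(f[...,2]>25)).astype(np.uint8)
    roi=np.zeros_like(m); cv2.rectangle(roi,(int(c[0]-r),int(c[1]-r)),(int(c[0]+r),int(c[1]+r)),1,-1); m*=roi
    m=cv2.morphologyEx(m,cv2.MORPH_OPEN,np.ones((2,2),np.uint8))
    cs=cv2.findContours(m,cv2.RETR_EXTERNAL,cv2.CHAIN_APPROX_NONE)[0]
    k=max(cs,key=cv2.contourArea)[:,0]; return rect(px2w(k,z,cam)[:,:2]),k
E
python3 - <<'E'
from h import *
p,d,cam=grab("top","top2")
for n,c in dict(pad_round=(154,262),pad_square=(388,187),pad_hex=(336,230),pad_oblong=(219,174)).items():
    print(n,p[c[1]-16,c[0]],padfit(p,cam,c,30)[0])
f=p.astype(int);m=(f.min(2)>110)&(f.max(2)-f.min(2)<60); m[:150]=0;m[198:]=0;m[:,:200]=0;m[:,240:]=0
print("white",rect(px2w(np.argwhere(m)[:,::-1],5,cam)[:,:2]))
E
```

```text
pad_round [41 52 73] [398.3 345.4  96.6  96.5  88.3]
pad_square [ 62  76 104] [ 591.9 -331.1   98.3   98.1    2.8]
pad_hex [ 61  76 104] [ 474.1 -177.3   98.5   97.7  -16.8]
pad_oblong [ 77  86 109] [645.4 193.5  97.3  21.9  -6.5]
white [647.1 156.8 136.5 112.5  -1.4]
```

```bash
python3 -m creep '[0.289,-0.414,-0.09,0,0.289,-0.414,-0.09,0,0.289,-0.414,-0.09,0,0.289,-0.414,-0.09,0,0.289,-0.414,-0.09,0,0.289,-0.414,-0.09,0,0.289,-0.414,-0.09,0,0.289,-0.414,-0.09,0,0.289,-0.414,-0.09,0,0.289,-0.414,-0.09,0]' 1
```

```text
t: 1.33
ee_pos: [395.7, 266.2, 149.6]
orientation: [0.405, 3.115, 0.001]
ft_force: [-0.0, 0.2, -0.5]
width: 87.6
grasp_force: 0.0
```

Run:
```python
from h import *
o=get_obs();print(o["ee_pos"],o["t"],o["qpos"])
```

```text
[395.65210663 266.23379674 149.58114328] 1.3333 [ 5.67334772e-01  3.17299921e-01  2.00659311e+00  2.92091396e-05
  8.16791333e-01 -7.44997763e-01]
```

```bash
python3 -m creep '[0.054,-0.077,-0.02,0,0.054,-0.077,-0.02,0,0.054,-0.077,-0.02,0,0.054,-0.077,-0.02,0]'
python3 - <<'E'
from h import *
p,d,cam=grab("wrist","w1"); P=cloud(d,cam); print(get_obs()["ee_pos"])
b=boxes_of("wrist","finial_center")[:2];print(b,[px2w(x["centre"],31,cam)[0].round(1) for x in b])
m=(abs(P[...,0]-449)<40)&(abs(P[...,1]-190)<40)&(P[...,2]>8)
q=P[m]; print(len(q),rect(q[:,:2]),rect(q[q[:,2]>45][:,:2]),np.nanmax(q[:,2]))
E
```

```text
t: 1.67
ee_pos: [450.1, 188.3, 129.0]
orientation: [-0.412, -3.114, 0.001]
ft_force: [-1.1, 0.3, 0.5]
width: 87.8
grasp_force: 0.0
[449.27985771 189.68840576 129.34378751]
[{'centre': [280.3, 202.8], 'score': 0.66}] [array([447.5, 193.7,  31. ])]
20671 [442.  189.6  93.7  45.1  74.7] [439.9 190.3  94.5  41.5  73.7] 238.34906967992367
```

View pics/w1.png

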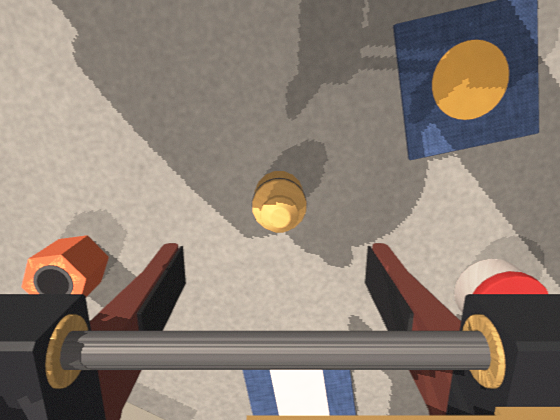

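The wrist view shows the finial at (280,203), centred between the fingers at columns 180–370. The round pad is at (470,80), the coupling at (60,280) and the tin at lower right.

```bash
python3 - <<'E'
from h import *
cam=camRT("wrist"); p=cv2.imread("pics/w1.png")[:,:,::-1]
print(padfit(p,cam,(465,80),95)[0])
hsv=cv2.cvtColor(p,cv2.COLOR_RGB2HSV); m=(hsv[...,0]<28)&(hsv[...,0]>12)&(hsv[...,1]>130); m[:, :410]=0; m[140:]=0
print("disc",rect(px2w(np.argwhere(m)[:,::-1],5,cam)[:,:2]))
E
python3 -m creep '[0,0.002,-0.041,0,0,0.002,-0.082,0,0,0.002,-0.115,0,0,0.002,-0.125,0,0,0.002,-0.125,0]'
python3 -m creep '[0,0,0,0,0,0,0,0,0,0,0,0,0,0,0,0,0,0,0,0,0,0,0,0,0,0,0,0,0,0,0,0]' 0
```

```text
[398.6 354.6 100.6 100.5  87.4]
disc [398.2 354.8  56.1  55.8 -77.2]
t: 2.18
ee_pos: [446.6, 193.4, 2.8]
orientation: [-0.402, -3.112, 0.003]
ft_force: [0.1, 0.8, 0.0]
width: 87.8
grasp_force: 0.0
t: 2.85
ee_pos: [448.8, 192.7, 4.8]
orientation: [0.406, 3.115, -0.0]
ft_force: [-1.7, -0.7, 4.4]
width: 39.6
grasp_force: 30.0
```

```bash
python3 -m creep '[0,0,0.04,0,0,0.03,0.07,0,0.02,0.065,0.09,0,0.03,0.105,0.09,0,0.03,0.145,0.09,0,0.03,0.16,0.09,0,0.03,0.16,0.09,0,0.03,0.16,0.09,0]'
python3 - <<'E'
from h import *
p,d,cam=grab("wrist","w2"); print(get_obs()["ee_pos"],get_obs()["width"])
c=w2px([399,352,5],cam); print(c,padfit(p,cam,c,110)[0])
hsv=cv2.cvtColor(p,cv2.COLOR_RGB2HSV); m=(hsv[...,0]<28)&(hsv[...,0]>12)&(hsv[...,1]>130); v,u=np.mgrid[:420,:560]; m&=np.hypot(u-c[0],v-c[1])<60
print("disc",rect(px2w(np.argwhere(m)[:,::-1],5,cam)[:,:2]))
E
```

```text
t: 3.52
ee_pos: [477.6, 352.8, 93.6]
orientation: [-0.402, -3.114, 0.003]
ft_force: [-0.1, -0.4, -3.5]
width: 39.3
grasp_force: 30.0
[477.46187516 351.74009256  93.51680407] 39.20560250330485
[243.12005223 102.31492931] [400.7 352.1  99.8  99.3  -2.8]
disc [400.  351.3  55.9  55.9 -28.7]
```

View pics/w2.png

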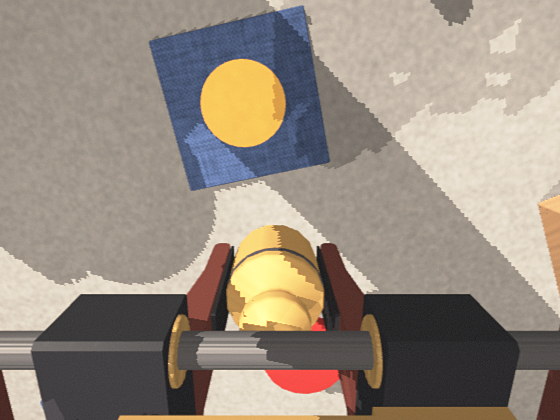

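The wrist view shows the round pad clear at (242,102) and the finial upright between the fingers at (277,280). Measured disc centre is about (400,351.5).

```bash
python3 -m creep '[-0.04,0,0,0,-0.0775,0,-0.01,0,-0.0775,0,-0.045,0,-0.0775,0,-0.072,0,-0.0775,0,-0.0845,0,-0.0775,0,-0.0845,0,-0.0775,0,-0.0845,0]' && python3 -m creep '[0,0,0,0,0,0,0,0,0,0,0,0,0,0,0,0]' 1 && python3 -m creep '[0,0,0.04,0,0.02,-0.03,0.08,0,0.04,-0.06,0.1,0,0.04,-0.06,0.1,0,0.04,-0.06,0.1,0]'
python3 - <<'E'
from h import *
p,d,cam=grab("wrist","w3"); P=cloud(d,cam)
m=(abs(P[...,0]-400)<45)&(abs(P[...,1]-351)<45)&(P[...,2]>20)&(P[...,2]<72)
q=P[m];print(len(q),rect(q[:,:2]),q[:,2].max()); k=q[q[:,2]>56]; print(rect(k[:,:2]))
c=w2px([400,351,5],cam); print(padfit(p,cam,c,110)[0])
cam=camRT("top"); p,d,cam=grab("top","top3"); f,k=padfit(p,cam,(219,174),30); print(f)
for c in ((388,187),(336,230)): print(padfit(p,cam,c,30)[0])
E
```

```text
t: 4.15
ee_pos: [401.1, 351.4, 9.5]
orientation: [-0.407, -3.114, 0.003]
ft_force: [0.8, -0.6, -3.1]
width: 39.4
grasp_force: 30.0
t: 4.48
ee_pos: [401.8, 353.0, 10.8]
orientation: [0.406, 3.114, 0.002]
ft_force: [-0.6, -0.2, 0.4]
width: 62.5
grasp_force: 0.0
t: 4.9
ee_pos: [443.5, 292.2, 112.3]
orientation: [0.41, 3.111, 0.005]
ft_force: [0.5, 0.1, -0.3]
width: 87.6
grasp_force: 0.0
3352 [400.3 351.5  39.8  39.4   8.6] 69.70733327403076
[400.3 351.9  25.3  25.1 -62.5]
[400.8 352.2  99.7  99.4  -2.8]
[645.4 193.5  97.3  21.9  -6.5]
[ 591.9 -331.2   98.    98.   -87.3]
[ 474.1 -177.3   98.5   97.7  -16.8]
```

View pics/w3.png

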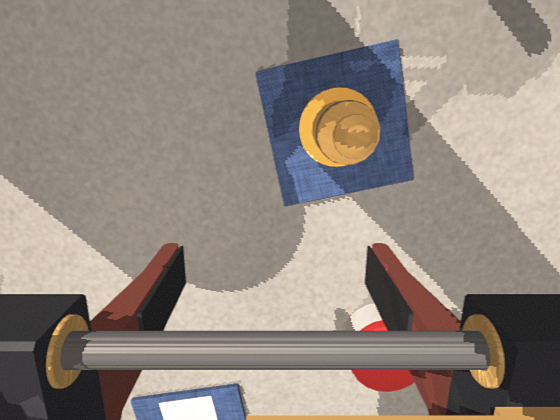

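The finial stands upright inside the disc at (345,130), centred within 1 mm. Next is the foot.

```bash
python3 -m creep '[0.177,-0.473,0.03,-1.375,0.177,-0.473,0.03,-1.375,0.177,-0.473,0.03,-1.375,0.177,-0.473,0.03,-1.375,0.177,-0.473,0.03,-1.375,0.177,-0.473,0.03,-1.375,0.177,-0.473,0.03,-1.375,0.177,-0.473,0.03,-1.375,0.177,-0.473,0.03,-1.375,0.177,-0.473,0.03,-1.375]'
python3 - <<'E'
from h import *
o=get_obs();print(o["ee_pos"],np.round(o["qpos"],2),np.degrees(np.arctan2(*pose(o)[0][:2,1][::-1])))
E
```

```text
t: 5.83
ee_pos: [586.5, -97.0, 132.9]
orientation: [-2.155, -2.282, 0.002]
ft_force: [1.0, 0.8, -0.3]
width: 87.8
grasp_force: 0.0
[586.53437684 -97.02352728 132.92099224] [-0.18  0.49  1.76  0.    0.89 -0.24] 3.2623573669201305
```

```bash
python3 -m creep '[0.0335,-0.084,0.005,-0.12,0.0335,-0.084,0.005,-0.12,0.0335,-0.084,0.005,-0.12,0.0335,-0.084,0.005,-0.12,0.0335,-0.084,0.005,-0.12]'
cat >> h.py <<'E'
def obj(P,c,r,lo,hi):
    m=(abs(P[...,0]-c[0])<r)&(abs(P[...,1]-c[1])<r)&(P[...,2]>lo)&(P[...,2]<hi)
    q=P[m]; return len(q),rect(q[:,:2]) if len(q)>5 else None
def yaw(o): return np.degrees(np.arctan2(*pose(o)[0][:2,1][::-1]))
E
python3 - <<'E'
from h import *
p,d,cam=grab("wrist","w4"); P=cloud(d,cam); o=get_obs(); print(o["ee_pos"],yaw(o))
print(obj(P,(620,-181),40,28,50),obj(P,(620,-181),40,37,50))
c=w2px([592,-331,5],cam); print(c)
E
```

```text
t: 6.25
ee_pos: [619.4, -179.1, 137.8]
orientation: [-2.282, -2.154, 0.002]
ft_force: [-0.2, -0.2, 0.6]
width: 87.6
grasp_force: 0.0
[ 619.22989333 -178.45278815  138.07390412] -3.2436337865078575
(3875, array([ 619.8, -179.5,   48.5,   47.8,   85.3])) (2042, array([ 620.1, -179.4,   34.4,   33.5,   86. ]))
[256.82202749 351.0739332 ]
```

View pics/w4.png

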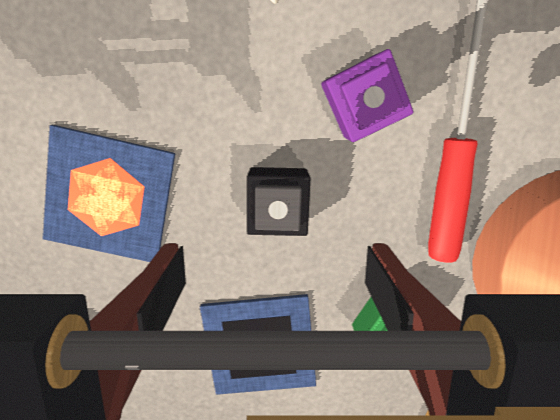

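The foot is at (278,201), square in the gripper. The purple block at (367,95) and the green one at (370,315) are clear of the fingers. The hex pad is at (110,190) and the square pad at (257,345).

```bash
python3 - <<'E'
from h import *
cam=camRT("wrist"); p=cv2.imread("pics/w4.png")[:,:,::-1]; print(padfit(p,cam,(110,190),80)[0])
E
python3 -m creep '[0.0005,-0.001,-0.041,-0.018,0.0005,-0.001,-0.082,-0.018,0.0005,-0.001,-0.12,-0.018,0.0005,-0.001,-0.134,-0.018,0.0005,-0.001,-0.134,-0.018]'
python3 -m creep '[0,0,0,0,0,0,0,0,0,0,0,0,0,0,0,0,0,0,0,0,0,0,0,0,0,0,0,0]' 0
```

```text
[ 477.2 -173.   100.2  100.1   73.5]
t: 6.72
ee_pos: [618.6, -178.9, 2.9]
orientation: [-2.298, -2.134, 0.004]
ft_force: [0.1, 0.1, 0.1]
width: 88.0
grasp_force: 0.0
t: 7.3
ee_pos: [621.2, -181.8, 6.2]
orientation: [2.304, 2.135, 0.0]
ft_force: [0.2, 0.4, 3.4]
width: 47.5
grasp_force: 30.0
```

```bash
python3 -m creep '[0,0,0.04,0,0,-0.02,0.075,0,-0.01,-0.06,0.09,0.05,-0.02,-0.1,0.09,0.1,-0.028,-0.14,0.09,0.126,-0.028,-0.18,0.09,0.126,-0.028,-0.22,0.09,0.126,-0.028,-0.231,0.09,0.126,-0.028,-0.231,0.09,0.126,-0.028,-0.231,0.09,0.126]'
python3 - <<'E'
from h import *
p,d,cam=grab("wrist","w5"); o=get_obs(); print(o["ee_pos"],yaw(o),o["width"])
c=w2px([592,-331,5],cam); r,k=padfit(p,cam,c,100); print(c,r)
m=(p.max(2)<60); v,u=np.mgrid[:420,:560]; m&=(abs(u-c[0])<50)&(abs(v-c[1])<50)
print("sq",rect(px2w(np.argwhere(m)[:,::-1],5,cam)[:,:2]))
E
```

```text
t: 8.13
ee_pos: [592.1, -412.8, 94.9]
orientation: [-2.166, -2.273, -0.0]
ft_force: [0.4, 0.1, -2.5]
width: 47.5
grasp_force: 30.0
[ 592.33363415 -411.61930415   94.93399388] 2.8491021515861616 47.7918026889198
[282.30924469  92.55827959] [ 595.6 -326.7   99.3   99.2    2.8]
sq [ 588.  -329.6   57.2   49.1  -87.2]
```

View pics/w5.png

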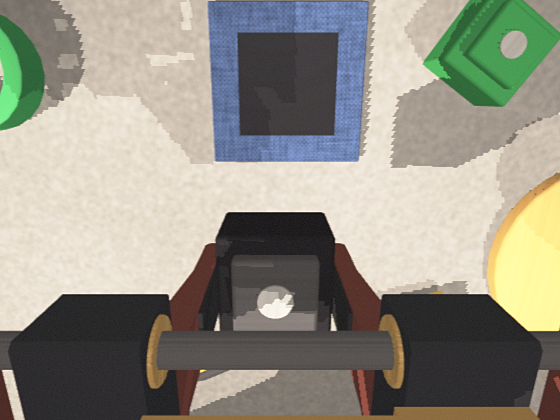

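The square pad is centred near (288,82), with its sides aligned with the held foot (centre column 275). Placing it.

```bash
python3 -m creep '[0.0015,0.04,0,0,0.0035,0.08,0,0,0.0035,0.085,-0.035,0,0.0035,0.085,-0.07,0,0.0035,0.085,-0.0845,0,0.0035,0.085,-0.085,0,0.0035,0.085,-0.085,0]' && python3 -m creep '[0,0,0,0,0,0,0,0,0,0,0,0,0,0,0,0]' 1 && python3 -m creep '[0,0,0.04,0,0,0,0.08,0,0,-0.04,0.1,0,0,-0.06,0.1,0,0,-0.06,0.1,0]'
python3 - <<'E'
from h import *
p,d,cam=grab("wrist","w6"); P=cloud(d,cam); o=get_obs(); print(o["ee_pos"])
print(obj(P,(596,-327),45,30,55),obj(P,(596,-327),45,42,55))
print(padfit(p,cam,w2px([595.6,-326.7,5],cam),110)[0])
E
```

```text
t: 8.77
ee_pos: [596.2, -326.2, 10.1]
orientation: [-2.162, -2.276, 0.001]
ft_force: [-1.1, 0.2, -2.0]
width: 47.8
grasp_force: 30.0
t: 9.1
ee_pos: [596.9, -328.1, 11.6]
orientation: [2.165, 2.275, 0.0]
ft_force: [0.4, -0.1, 0.3]
width: 71.3
grasp_force: 0.0
t: 9.52
ee_pos: [597.8, -392.9, 114.3]
orientation: [2.163, 2.268, 0.001]
ft_force: [0.4, 0.1, -0.6]
width: 87.9
grasp_force: 0.0
[ 596.8013569  -390.26518829  112.46283028]
(5891, array([ 595.1, -323.5,   48.1,   47.2,    2.8])) (3176, array([ 595. , -324. ,   41.3,   33.9,  -85.6]))
[ 595.6 -327.1   99.4   99.4  -87.2]
```

View pics/w6.png

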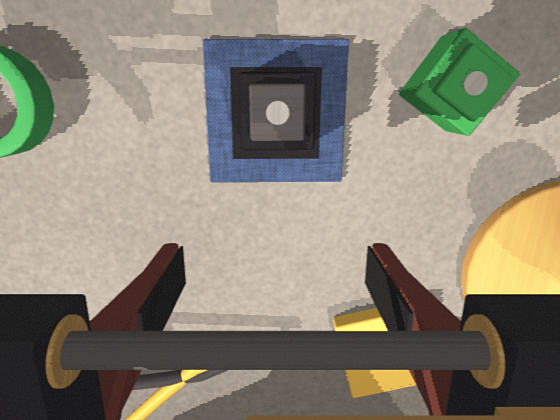

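The foot stands inside the black square at (277,113), parallel to its sides and about 3 mm off centre against an 8 mm margin. Next is the coupling.

```bash
python3 -m creep '[-0.136,0.401,0.022,-0.07,-0.136,0.401,0.022,-0.07,-0.136,0.401,0.022,-0.07,-0.136,0.401,0.022,-0.07,-0.136,0.401,0.022,-0.07,-0.136,0.401,0.022,-0.07,-0.136,0.401,0.022,-0.07,-0.136,0.401,0.022,-0.07,-0.136,0.401,0.022,-0.07,-0.136,0.401,0.022,-0.07]' >/dev/null && python3 -m creep '[-0.01,0.02,0,0,-0.01,0.02,0,0,-0.01,0.02,0,0]'
python3 - <<'E'
from h import *
p,d,cam=grab("wrist","w7"); P=cloud(d,cam); o=get_obs(); print(o["ee_pos"],yaw(o))
print(obj(P,(463,13),40,34,47))
m=(abs(P[...,0]-463)<40)&(abs(P[...,1]-13)<40)&(P[...,2]>34)&(P[...,2]<47); q=np.float32(P[m][:,:2]); 
for a in range(-30,30,4):
    n=np.array([np.cos(np.radians(a)),np.sin(np.radians(a))]); s=q@n; print(a,round(float(np.ptp(s)),1),end="; ")
E
```

```text
t: 10.65
ee_pos: [451.5, 27.7, 132.1]
orientation: [-2.239, -2.202, 0.001]
ft_force: [-0.1, -0.4, 0.7]
width: 87.9
grasp_force: 0.0
[452.39746376  26.85057189 132.25949487] -1.0496781255328496
(3015, array([460.6,  11.1,  50.1,  44.5,  23. ]))
-30 50.1; -26 49.6; -22 48.8; -18 47.8; -14 46.6; -10 45.1; -6 44.6; -2 45.6; 2 46.8; 6 47.9; 10 48.8; 14 49.5; 18 49.9; 22 50.1; 26 50.0;
```

View pics/w7.png

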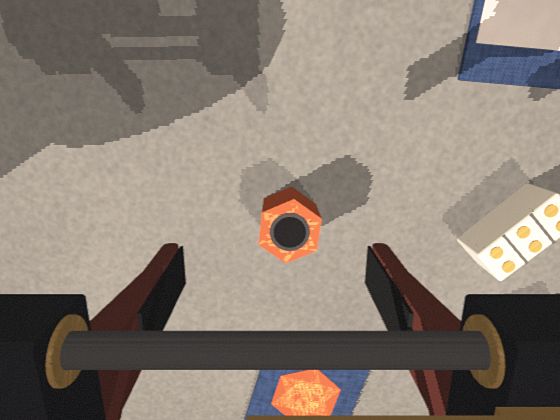

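The coupling is at (290,230), with its flats turned about -6° from the tool. Lining up and gripping.

```bash
python3 -m creep '[0.0085,-0.016,-0.03,-0.104,0.0085,-0.016,-0.07,-0.104,0.0085,-0.016,-0.105,-0.104,0.0085,-0.016,-0.128,-0.104,0.0085,-0.016,-0.128,-0.104]'
python3 -m creep '[0,0,0,0,0,0,0,0,0,0,0,0,0,0,0,0,0,0,0,0,0,0,0,0,0,0,0,0]' 0
python3 -m creep '[0,0,0.04,0,0,-0.02,0.075,0,0.01,-0.06,0.09,0,0.015,-0.1,0.09,0,0.017,-0.14,0.09,0,0.017,-0.18,0.09,0,0.017,-0.22,0.09,0,0.017,-0.26,0.09,0,0.017,-0.262,0.09,0,0.017,-0.262,0.09,0]'
python3 - <<'E'
from h import *
p,d,cam=grab("wrist","w8"); o=get_obs(); print(o["ee_pos"],yaw(o),o["width"])
print(padfit(p,cam,w2px([477,-174,5],cam),110)[0])
hsv=cv2.cvtColor(p,cv2.COLOR_RGB2HSV); c=w2px([477,-174,5],cam); v,u=np.mgrid[:420,:560]
m=((hsv[...,0]<22)&(hsv[...,1]>120)&(np.hypot(u-c[0],v-c[1])<65)).astype(np.uint8); m=cv2.morphologyEx(m,cv2.MORPH_OPEN,np.ones((5,5)))
print("hex",rect(px2w(np.argwhere(m)[:,::-1],5,cam)[:,:2]))
E
```

```text
t: 11.12
ee_pos: [460.9, 9.1, 1.6]
orientation: [-2.356, -2.076, 0.003]
ft_force: [-0.5, -0.4, 0.6]
width: 88.3
grasp_force: 0.0
t: 11.7
ee_pos: [461.5, 10.3, 4.7]
orientation: [2.354, 2.079, 0.001]
ft_force: [-0.5, 0.1, -0.2]
width: 44.5
grasp_force: 0.5
t: 12.53
ee_pos: [477.9, -253.6, 94.1]
orientation: [2.359, 2.075, -0.0]
ft_force: [0.1, 0.5, -3.1]
width: 43.9
grasp_force: 30.0
[ 477.48458704 -251.94598904   93.90207293] -7.228431190965019 43.91415206532671
[ 477.2 -173.1  100.4   99.3   73.5]
hex [ 476.4 -172.4   68.    60.3   73.4]
```

View pics/w8.png

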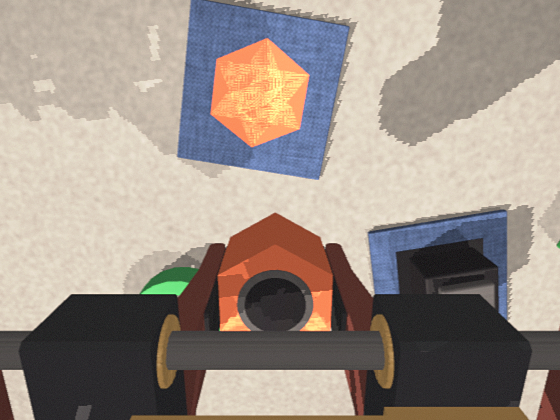

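The hex silhouette is at (260,92) and the coupling is held centred at (275,290). Rotating -0.163 to match, then placing.

```bash
python3 -m creep '[0,0.04,0,-0.1,-0.0005,0.078,0,-0.163,-0.0005,0.078,-0.035,-0.163,-0.0005,0.078,-0.07,-0.163,-0.0005,0.078,-0.0845,-0.163,-0.0005,0.078,-0.085,-0.163,-0.0005,0.078,-0.085,-0.163]' && python3 -m creep '[0,0,0,0,0,0,0,0,0,0,0,0,0,0,0,0]' 1 && python3 -m creep '[0,0,0.04,0,0,0,0.08,0,0,-0.03,0.1,0,0,-0.04,0.1,0,0,-0.04,0.1,0]'
python3 - <<'E'
from h import *
p,d,cam=grab("wrist","w9"); P=cloud(d,cam); o=get_obs(); print(o["ee_pos"],yaw(o))
print(obj(P,(477,-173),45,38,55))
print(padfit(p,cam,w2px([477,-173,5],cam),110)[0])
E
```

```text
t: 13.17
ee_pos: [476.8, -171.6, 8.5]
orientation: [-2.512, -1.882, 0.002]
ft_force: [0.2, -1.0, -3.5]
width: 44.1
grasp_force: 30.0
t: 13.5
ee_pos: [478.4, -173.8, 10.2]
orientation: [2.515, 1.88, 0.001]
ft_force: [0.3, 0.1, 0.4]
width: 66.8
grasp_force: 0.0
t: 13.92
ee_pos: [479.1, -216.0, 111.1]
orientation: [2.515, 1.875, 0.003]
ft_force: [0.7, -0.5, -0.7]
width: 87.8
grasp_force: 0.0
[ 477.75837165 -214.45823145  109.63330246] -16.574669334410352
(4298, array([ 475.8, -171. ,   49.9,   44.2,  -46.2]))
[ 477.  -173.3   99.3   98.8  -16.5]
```

View pics/w9.png

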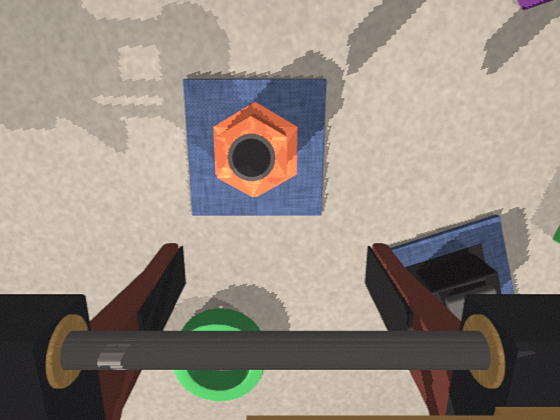

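The coupling is upright inside the hexagon at (255,150), about 2 mm off centre and aligned. Next is the connector.

```bash
python3 -m creep '[0.163,0.215,0.025,-0.52,0.163,0.215,0.025,-0.52,0.163,0.215,0.025,-0.52,0.163,0.215,0.025,-0.52,0.163,0.215,0.025,-0.52,0.163,0.215,0.025,-0.52,0.163,0.215,0.025,-0.52,0.163,0.215,0.025,-0.52,0.163,0.215,0.025,-0.52]'
python3 - <<'E'
from h import *
p,d,cam=grab("wrist","w10"); P=cloud(d,cam); o=get_obs(); print(o["ee_pos"],yaw(o))
print(obj(P,(641,0),50,30,45))
print(w2px([650,157,5],cam))
E
```

```text
t: 14.72
ee_pos: [639.9, 3.6, 132.2]
orientation: [-2.912, -1.175, 0.005]
ft_force: [-0.4, -0.5, 0.1]
width: 88.0
grasp_force: 0.0
[639.02402996   2.30367497 132.22065241] -46.14691549261635
(4029, array([641.3,   1. ,  72.2,  32.1,  43.1]))
[135.85014623  45.43210767]
```

View pics/w10.png

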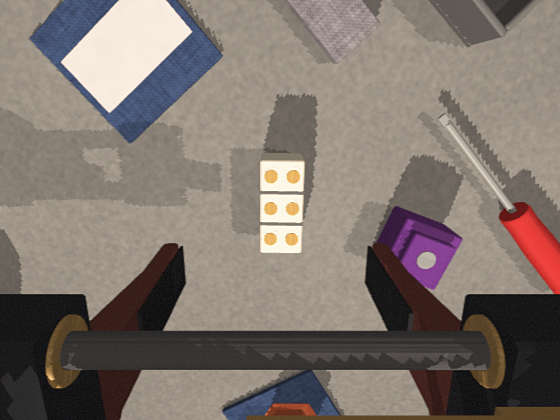

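The connector is at (281,205), squared to the fingers. The purple block at (425,245) lies about 30 mm outside the finger; I'll partly close the fingers before descending.

```bash
python3 -m creep '[0.002,-0.0015,-0.03,-0.013,0.002,-0.0015,-0.07,-0.013,0.002,-0.0015,-0.105,-0.013,0.002,-0.0015,-0.128,-0.013,0.002,-0.0015,-0.128,-0.013]' 0.7
python3 -m creep '[0,0,0,0,0,0,0,0,0,0,0,0,0,0,0,0,0,0,0,0,0,0,0,0,0,0,0,0]' 0
python3 -m creep '[0,0,0.04,0,-0.02,0.02,0.075,-0.1,-0.035,0.055,0.09,-0.2,-0.05,0.09,0.09,-0.32,-0.07,0.125,0.09,-0.44,-0.074,0.156,0.09,-0.56,-0.074,0.157,0.09,-0.68,-0.074,0.157,0.09,-0.8,-0.074,0.157,0.09,-0.8,-0.074,0.157,0.09,-0.8]'
python3 - <<'E'
from h import *
p,d,cam=grab("wrist","w11"); o=get_obs(); print(o["ee_pos"],yaw(o),o["width"])
c=w2px([650,157,5],cam); print(c,padfit(p,cam,c,110)[0])
m=((p.min(2)>140)&(p.max(2).astype(int)-p.min(2)<60)).astype(np.uint8); v,u=np.mgrid[:420,:560]; m&=((abs(u-c[0])<75)&(abs(v-c[1])<85)).astype(np.uint8)
cv2.imwrite("pics/m.png",m*255)
k=max(cv2.findContours(m,0,1)[0],key=cv2.contourArea)[:,0]; print("white",rect(px2w(k,5,cam)[:,:2]))
E
```

```text
t: 15.18
ee_pos: [639.8, -1.6, 2.4]
orientation: [-2.922, -1.148, 0.008]
ft_force: [-0.6, 0.3, -0.6]
width: 62.2
grasp_force: 0.0
t: 15.77
ee_pos: [642.9, -0.4, 7.0]
orientation: [2.922, 1.152, 0.0]
ft_force: [-2.0, -1.3, 5.3]
width: 31.7
grasp_force: 30.0
t: 16.6
ee_pos: [568.7, 157.0, 96.3]
orientation: [3.141, -0.071, -0.0]
ft_force: [-0.8, -0.6, -0.5]
width: 32.0
grasp_force: 30.0
[568.75744569 156.71174299  96.29493582] -92.61014328992968 32.04191414494862
[270.45266361  90.1574646 ] [643.7 161.   99.7  99.5  -5.7]
white [644.4 161.6  89.   49.   -5.6]
```

View pics/w11.png

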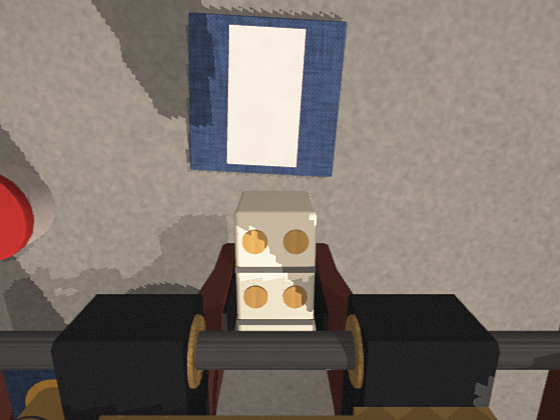

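The oblong pad is at (267,95), with the silhouette at (644,161) and heading -5.65°. The connector is held straight at (275,260). Placing it.

```bash
python3 -m creep '[0.04,0.004,0,-0.053,0.0745,0.0045,0,-0.053,0.0745,0.0045,-0.035,-0.053,0.0745,0.0045,-0.07,-0.053,0.0745,0.0045,-0.085,-0.053,0.0745,0.0045,-0.086,-0.053,0.0745,0.0045,-0.086,-0.053]' && python3 -m creep '[0,0,0,0,0,0,0,0,0,0,0,0,0,0,0,0]' 0.8 && python3 -m creep '[0,0,0.04,0,0,0,0.08,0,-0.03,0,0.1,0,-0.06,0,0.11,0,-0.06,0,0.11,0]'
python3 - <<'E'
from h import *
p,d,cam=grab("wrist","w12"); P=cloud(d,cam); o=get_obs(); print(o["ee_pos"],yaw(o))
print(obj(P,(644,161),50,33,50))
print(padfit(p,cam,w2px([644,161,5],cam),110)[0])
E
```

```text
t: 17.23
ee_pos: [642.6, 160.6, 9.3]
orientation: [3.137, -0.159, -0.004]
ft_force: [-0.2, -0.7, -0.7]
width: 31.7
grasp_force: 30.0
t: 17.57
ee_pos: [643.7, 161.4, 11.1]
orientation: [-3.137, 0.16, -0.002]
ft_force: [1.4, -0.2, -0.0]
width: 55.0
grasp_force: 0.0
t: 17.98
ee_pos: [579.6, 161.4, 122.9]
orientation: [-3.137, 0.159, 0.001]
ft_force: [-0.3, -0.2, -0.4]
width: 69.9
grasp_force: 0.0
[581.71103248 161.45242586 122.17215092] -95.80010685633552
(5476, array([641.4, 161.7,  72. ,  31.9,  -5.4]))
[643.9 160.9  99.6  99.1  84.3]
```

View pics/w12.png

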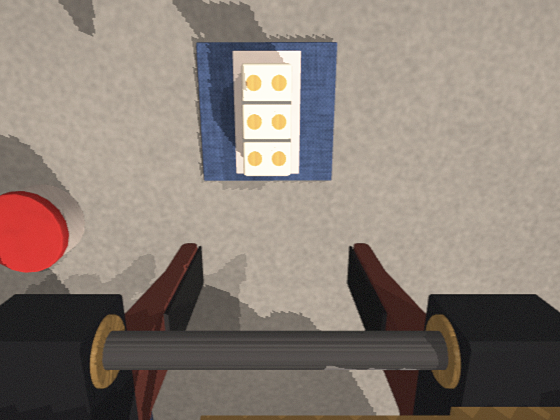

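The connector lies inside the oblong at (267,120), aligned, about 2.5 mm off centre. One last check from the top camera.

Run:
```python
from h import *
p,d,cam=grab("top","top9"); P=cloud(d,cam)
for n,c,lo,hi in (("finial",(400,348),15,75),("foot",(594,-328),28,58),("coupling",(474,-175),34,55),("conn",(641,157),30,52),("tape",(396,-327),15,33),("tin",(580,346),28,45)):
    print(n,obj(P,c,48,lo,hi))
for c in ((154,262),(388,187),(336,230)): print(padfit(p,cam,c,30)[0])
```

```text
finial (188, array([401.8, 349.7,  38.9,  38.4,  41.8]))
foot (302, array([ 595.3, -324.5,   49.7,   47.9,  -86.9]))
coupling (221, array([ 476.9, -172.1,   47.9,   43. ,  -46.6]))
conn (1, None)
tape (324, array([ 396.4, -326.8,   74.5,   73.8,   88.6]))
tin (362, array([ 5.802e+02,  3.479e+02,  5.930e+01,  5.510e+01, -2.000e-01]))
[398.3 347.1  96.5  93.1  -1.7]
[ 592.  -331.2   98.2   98.1    2.7]
[ 474.1 -177.4   98.4   97.9  -16.5]
```

View pics/top9.png

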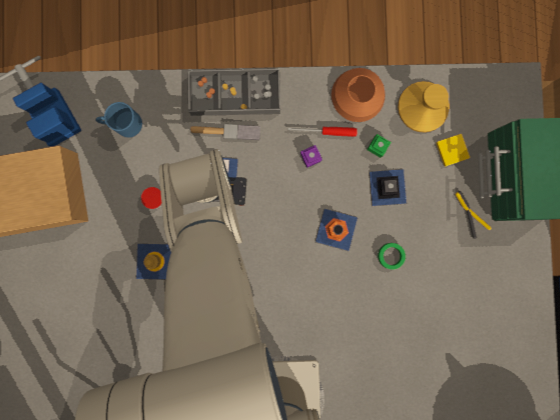

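```bash
python3 -c "
from workcell import ticket; print(ticket.close_job())"
```

```text
the job is handed in; nothing more can be done
None
```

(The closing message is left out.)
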